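Set the guarded lamp selector

TASK

On the fluorescence lamp controller, swing the amber flip cover up and back until its catch clicks and it stays propped open, then take the selector knob beneath it, press it in gently (never ramming it onto its bottom), turn it clockwise under pressure to the next notch, at the green mark, and let it spring back up there. Leave the cover propped open and do not disturb the vial, the dish or the tweezers.

Things in the scene. Friction and masses are not known exactly. Their poses are not given: they have to be found in the camera images.
- console: Lamp controller, a fixed white box 220 (x) x 300 (y) x 70 mm high. Origin: centre of its underside; its -x side is the front (towards the robot), z up. The flat top panel is 70 mm above the origin; on it stand the cover, the knob, a black catch housing (30 x 16 x 78 mm high, at x +64, y +80 mm) and, right of the cover, the vial.
- cover_grip (a point): Centre of the red roller grip by which the cover is lifted: 24 mm in diameter, 20 mm long across the console (y), 35 mm out from the cover's front wall on an 8 mm stalk; it moves with the cover. Free all round: closed, the panel is 60 mm under it. Pinched on its two flat ends (20 mm apart, along y) it can pivot between the fingers as the cover swings.
- cover_hinge (a point): Point on the hinge line of the cover, fixed to the console (x +30, y 0, z +100 mm in its frame). The hinge line runs along the console's y axis; the grip goes round it at 148 mm: closed, it lies 145 mm before (-x) and 30 mm above this point.
- cover (a joint): Opening (rad) of the amber clear hood, 110 x 93 x 63 mm: 0 shut, growing as it swings up and back to the console's +x. A spring pulls it shut all the way (1 to 2 N at the grip). From 1.9 a pin pushes a spring catch aside (1 N more); at 2.0 the catch snaps in and holds the hood there, behind the hinge, clear of the space over the knob; hard stop 2.08.
- knob_grip (a point): Point on the knob's axis at the height to grip: 44 mm over the panel when up (x -30, y 0, z +114 mm in the console's frame). Its x axis runs along the grip bar and turns with the knob; -x is the pointer end (red line). Bar: 34 mm long, 14 mm thick, 16 to 56 mm over the panel. Round its foot is a notched aluminium collar, 64 mm across, 13 mm high.
- knob (a joint): Turn of the knob (rad), growing clockwise seen from above; at 0 the pointer faces the console's front. Two notches in the collar hold the knob's red lug while the knob is up: at 0 (start) and at 1.3 (green mark), each with about 0.1 of play either way. The knob turns only while pressed in; turning friction is small (0.05 N m).
- knob_press (a joint): How far the knob is pressed down (m), 0 = up. Spring: 3 N to start, then 2 N per mm. The lug is free of the collar from 4.5 mm (12 N); beyond 7.5 mm (18 N) the knob counts as rammed onto its bottom; 14 to 16 N is right. Let go between the notches it stays caught under the collar; at a notch it springs up to 0.
- vial: Small jar with a blue cap, 26 mm in diameter, 45 mm high, standing on the console's panel, right of the cover; origin at its underside. To be left alone.
- dish: Low clear glass dish, 90 mm in diameter, 16 mm high, on the table to the right of the console; origin at its underside. To be left alone.
- tweezers: Steel tweezers, 140 mm long, 4 mm high, lying on the table to the left of the console; origin at the underside. To be left alone.

How it is judged (in metres and radians):
On the way, in this order (a step that is already met when the one before it is completed fails the run):
1. the cover is swung back to its catch (value of joint cover above 1.93 rad), for 0.4 s.
2. with the cover propped open, the knob is pressed in far enough to turn (value of joint knob_press above 0.004 m and value of joint cover above 1.93 rad), for 0.2 s.
At the end, for the whole second after the job is handed in: The cover rests on its catch (opened more than 1.93 rad), the knob stands in the notch at the green mark (1.15 to 1.45 rad) and has sprung back up (less than 1.5 mm pressed) (value of joint cover above 1.93 rad and value of joint knob between 1.15 and 1.45 rad and value of joint knob_press below 0.0015 m); the robot touches nothing.
It fails at once if the knob is rammed onto its bottom (pressed more than 7.5 mm) (value of joint knob_press above 0.0075 m).
It fails at once if the vial, the dish or the tweezers are shifted by more than 30 mm (distance of any of vial, dish, tweezers from where it was at the start of the episode above 0.03 m).
It also fails if it takes over 69 s, if anything falls off the work surface, if the arm or the gripper's body presses on something with over 40 N, if the wrist force passes 120 N, or if a joint passes its speed limit or range.

ROBOT

A 6-joint arm with a two-finger parallel gripper is mounted at the origin on the work surface. World frame = base frame: x ahead of the robot, y to its left, z up, the work surface at z = 0. Lengths are in mm, angles in rad, forces in N, time in s.
With the tool pointing down it reaches from about 275 to 725 mm from the base axis. Payload 5.6 kg.
Tool frame: the origin (TCP) lies midway between the tips of the shut fingers; the grasp point (between the pads) lies 19 mm behind it; z points along the fingers, y is the direction in which the jaws open and shut (so a half turn about z gives the same grasp; the last joint's range is limited). The gripper opens to 85 mm and grips with 20 to 120 N. Pads are 22 mm wide; open, the fingers measure 114 mm over their backs; the gripper's body (76 mm by 85 mm) begins 54 mm behind the grasp point. The pads swing forward as they close: fully open they stand 13 mm farther back than shut.
Start: joints at [0.285, 0.255, 0.108, 0, -1.424, -0.285], TCP at [549.994, 0.025, 231.283] pointing down, gripper open.
Joint ranges: [-2.95, 2.95], [-1.21, 1.97], [-1.09, 1.5], [-2.87, 1.71], [-2.94, -0.07], [-3.05, 3.05]. Speed limits (rad/s): [2.57, 2.57, 3.14, 3.14, 3.14, 3.14].

INTERFACE

Orientations are given as a rotation vector (axis times angle).
In Python, from station import state, snapshot, camera_params, hand_in gives the robot as it stands.
- The arm moves only by the tool step_arm, never from a script. Its arguments are lists of equal length, an entry for each row: "travel": the shift along the tool's x, y, z scaled (see below), a list of three; "turn": the turn, a rotation vector about the tool's x, y, z scaled (see below), a list of three. A call has 1 to 12 rows; each row shifts and turns the pose as measured when the row begins, along the tool's axes as they then stand; what a row does not reach is not made up. The controller multiplies each number of a shift by 25 mm and each number of a turn by pi/4 rad. A row lasts 1/10 s, in which the tool goes at most 50 mm and 8.59 degrees, less where a joint would pass 70% of its speed; a pose out of reach is approached as far as the arm can. A call with a number of a shift or a turn outside -1 to 1 is refused whole. A call with a gripper value outside its range is refused whole. "fingers" is the opening, from 0 (shut) to 1 (fully open), set as the call begins (left out, the last holds). The fingers move at their own pace and stop on an object; the grip force is fixed at half the most. Time passes only in rows, so rows that do not move let the fingers close. It gives the time, the measured TCP pose, the force and the opening at its end, in the units of the state.
- state(): the state, without advancing time (a new reading comes with each control period).
- snapshot(name): name is "scene" or "side" or "wrist"; returns the picture (384x512x3 uint8, blue, green, red); there is no depth.
- camera_params(name): a dict with "mtx" (3x3 intrinsics, pixels), "R" (3x3) and "t" (3): a world point X has camera coordinates R X + t. Camera axes: x right, y down, z forward; pixel columns grow to the right and rows downward; lengths in mm; the calibration is good to about 2 mm. The wrist camera is an equidistant fisheye: a pixel r from the principal point sees the ray r / f radians off the axis. A picture is of the moment at which its call begins: read the wrist's pose just before it. camera_params takes no time and is no camera call; for the wrist camera it gives the pose at the moment of the call.
- hand_in(): hands the job in, once; it reports no verdict.
The state is a dict: "time": time; "joints": joint angles; "joint_velocities": joint speeds; "joint_efforts": joint torques, N m; "position": TCP position; "eef_rot": TCP orientation; "wrist_force": force on the tool from outside, world axes, zero at the start; "moment": the same for the moment, N m; "finger_gap": opening from 0.0 (shut) to 1.0 (fully open).
Only numpy, scipy, OpenCV 4.12 (cv2) and the standard library are available. Lean on these libraries where they do the work, as an engineer would, in place of code of your own. Each camera call takes 0.05 s, during which the arm holds its last target.

## Working session

There is one attempt and no reset: what is moved stays moved. The work goes in short steps, Python scripts to look and compute and a tool call to move; the robot and the scene stay as the last step left them, time stands still between calls to the robot, and variables do not carry over. Pictures are saved under pics/ and viewed, and the job is handed in when it is done.

Besides the shell and the picture viewer there is one more tool, called after "Call:" as a command line: name --argument value ..., lists and objects as JSON in quotes. step_arm: Moves the arm, as the interface text tells. Its arguments: {"type":"object","properties":{"travel":{"type":"array","items":{"type":"array","items":{"type":"number","minimum":-1,"maximum":1}}},"turn":{"type":"array","items":{"type":"array","items":{"type":"number","minimum":-1,"maximum":1}}},"fingers":{"type":"number"}},"required":["travel","turn"]}

```bash
mkdir -p pics; ls; python3 - <<'E'
from station import *
import cv2
print(state())
for n in ("scene","side","wrist"):
    p=camera_params(n);print(n,p)
    cv2.imwrite(f"pics/{n}0.png",snapshot(n))
E
```

```text
pics
{'time': 0.0, 'joints': array([ 2.84624096e-01,  2.55730926e-01,  1.06992366e-01, -4.75741452e-04,
       -1.42391451e+00, -2.84581153e-01]), 'joint_velocities': array([ 0.00107746, -0.00097394, -0.00010301, -0.00027804, -0.00098746,
        0.0019675 ]), 'joint_efforts': array([-4.48901856e-04, -3.86631560e+01,  2.37934113e+01,  5.36471218e+00,
       -6.25866101e-03, -4.57470776e-06]), 'position': array([5.49492173e+02, 6.87797072e-02, 2.30399313e+02]), 'eef_rot': array([ 2.22041895e+00, -2.22047917e+00, -2.04777212e-03]), 'wrist_force': array([ 0.80039957, -0.74496595,  0.62035619]), 'moment': array([ 0.03236453, -0.01613295,  0.02015675]), 'finger_gap': 0.9991638379281651}
scene {'mtx': array([[375.23274435,   0.        , 255.89023036],
       [  0.        , 375.23274435, 187.66559596],
       [  0.        ,   0.        ,   1.        ]]), 'R': array([[ 0.55971933,  0.82865211, -0.00706799],
       [ 0.59725414, -0.40930306, -0.68975249],
       [-0.5744578 ,  0.38184641, -0.72401074]]), 't': array([-310.26827051, -222.44261652, 1182.36689284])}
side {'mtx': array([[371.45369385,   0.        , 257.91933454],
       [  0.        , 371.45369385, 188.31125809],
       [  0.        ,   0.        ,   1.        ]]), 'R': array([[-0.98466799, -0.17442062, -0.00253059],
       [-0.12478002,  0.71441785, -0.68850351],
       [ 0.1218971 , -0.6776316 , -0.72522859]]), 't': array([519.8942362 , 129.82261116, 896.65761412])}
wrist {'mtx': array([[297.31863964,   0.        , 248.30516438],
       [  0.        , 297.31863964, 196.29848222],
       [  0.        ,   0.        ,   1.        ]]), 'R': array([[-9.99998280e-01, -7.96528965e-04,  1.67507607e-03],
       [-2.96983159e-04,  9.60204030e-01,  2.79299361e-01],
       [-1.83088482e-03,  2.79298383e-01, -9.60202615e-01]]), 't': array([548.08826403, -36.74791061, 379.12090753])}
```

View pics/scene0.png

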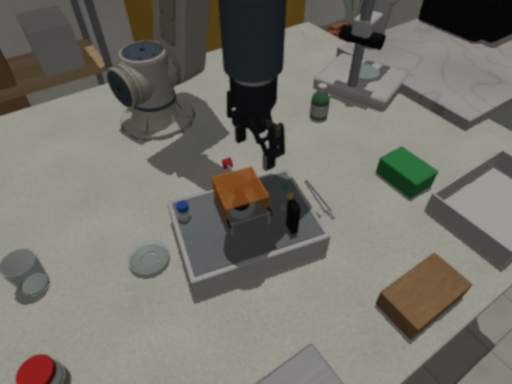

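View pics/side0.png

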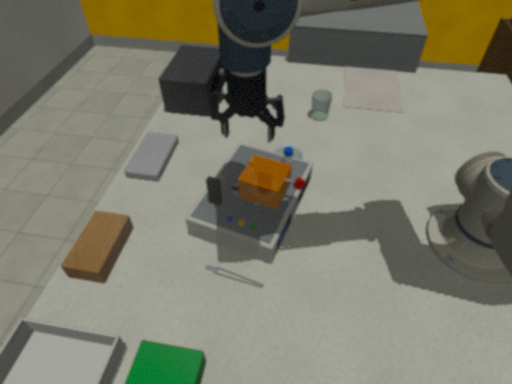

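View pics/wrist0.png

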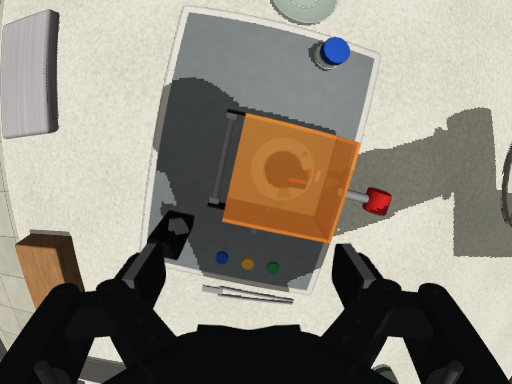

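```bash
python3 - <<'E'
import cv2
a=cv2.imread("pics/wrist0.png");cv2.imwrite("pics/w0z.png",cv2.resize(a[0:310,130:410],None,fx=1.9,fy=1.9,interpolation=cv2.INTER_CUBIC))
a=cv2.imread("pics/scene0.png");cv2.imwrite("pics/s0z.png",cv2.resize(a[145:295,160:340],None,fx=4,fy=4,interpolation=cv2.INTER_CUBIC))
a=cv2.imread("pics/side0.png");cv2.imwrite("pics/d0z.png",cv2.resize(a[140:260,180:320],None,fx=5,fy=5,interpolation=cv2.INTER_CUBIC))
E
```

```text
(no output)
```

View pics/w0z.png

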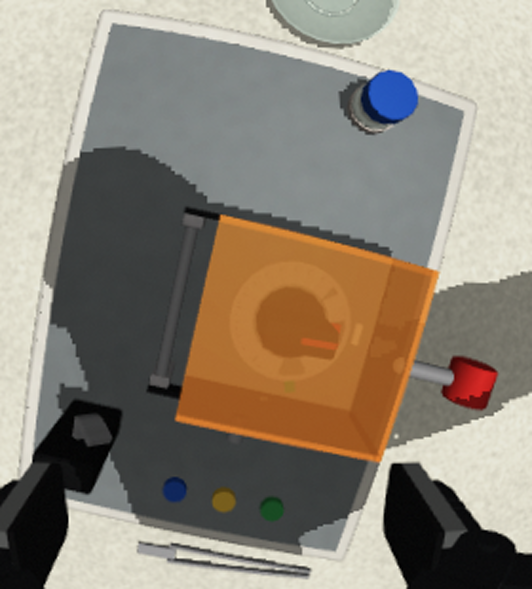

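View pics/s0z.png

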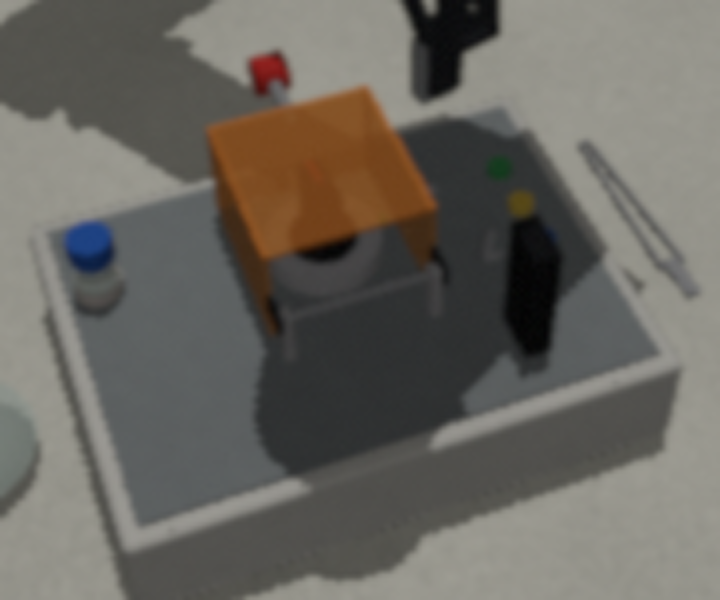

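View pics/d0z.png

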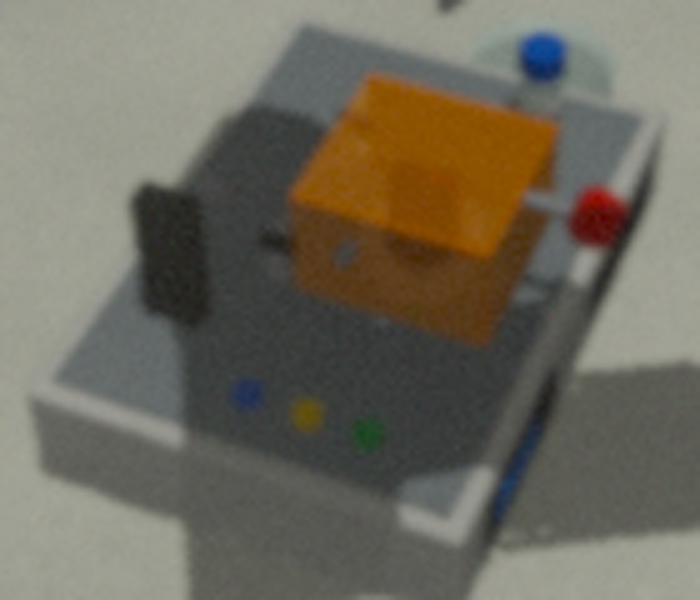

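```bash
cat > h.py <<'E'
import numpy as np, cv2
from scipy.optimize import least_squares
from scipy.spatial.transform import Rotation as Ro
def proj(name,P,X):
    c=np.asarray(X)@P["R"].T+P["t"]; K=P["mtx"]
    if name=="wrist":
        r=np.hypot(c[...,0],c[...,1]);th=np.arctan2(r,c[...,2]);s=th/r
        u=c[...,0]*s;v=c[...,1]*s
    else: u=c[...,0]/c[...,2];v=c[...,1]/c[...,2]
    return np.stack([K[0,0]*u+K[0,2],K[1,1]*v+K[1,2]],-1)
def c2w(p,X):
    X=np.asarray(X,float);c,s=np.cos(p[2]),np.sin(p[2])
    return np.stack([p[0]+c*X[...,0]-s*X[...,1],p[1]+s*X[...,0]+c*X[...,1],X[...,2]],-1)
def tool():
    from station import state
    s=state();R=Ro.from_rotvec(s["eef_rot"]).as_matrix()
    return s,R
E
python3 - <<'E'
from h import *
from station import *
FR=(-110,-150,70);FL=(-110,150,70);BR=(110,-150,70);BL=(110,150,70);G=(-115,0,130)
obs={"wrist":[(FR,476,103),(FL,342,560),(BR,103,10),(G,470,383)],
"scene":[(FR,35,232),(BR,130,545),(BL,678,368),(FL,515,108),(G,270,74)],
"side":[(FR,660,118),(BR,305,25),(BL,35,395),(FL,460,540),(G,598,217)]}
sc={"wrist":(1.9,130,0),"scene":(4,160,145),"side":(5,180,140)}
cam={n:camera_params(n) for n in obs}
def f(p,v=False):
    r=[]
    for n,o in obs.items():
        k,a,b=sc[n]
        d=proj(n,cam[n],c2w(p,[q[0] for q in o]))-np.array([(q[1]/k+a,q[2]/k+b) for q in o])
        if v: print(n,d.round(1).tolist())
        r+=list(d.ravel())
    return np.array(r)
s=least_squares(f,[560,0,-0.2],loss="soft_l1");f(s.x,True);print(s.x)
p=s.x; np.save("pose.npy",p)
for X in [(-115,0,130),(30,0,100),(-30,0,114)]: print(c2w(p,X))
E
```

```text
wrist [[2.8, -0.3], [0.6, 3.3], [-2.9, -2.1], [-1.6, 0.4]]
scene [[-2.5, -2.9], [-1.9, 0.3], [2.2, -2.9], [-1.2, -5.5], [-0.3, -1.1]]
side [[1.1, -1.4], [-2.7, -3.1], [-3.4, -0.7], [0.1, 1.1], [-0.9, 0.9]]
[ 5.43872983e+02 -1.94614079e+01 -2.23837945e-01]
[431.74192142   6.06553856 130.        ]
[573.12456448 -26.12061129 100.        ]
[514.62140183 -12.80220445 114.        ]
```

Call:
step_arm --travel '[[0,0,0],[0,0,0],[0,0,0],[0,0,0],[0,0,0],[0,0,0],[0,0,0],[0,0,0],[0,0,0],[0,0,0],[0,0,0],[0,0,0]]' --turn '[[0,0,0.19],[0,0,0.19],[0,0,0.19],[0,0,0.19],[0,0,0.19],[0,0,0.19],[0,0,0.19],[0,0,0.19],[0,0,0.19],[0,0,0.19],[0,0,0.19],[0,0,0.19]]' --fingers 0.6

```text
time: 1.35
position: [546.8, 0.3, 225.7]
eef_rot: [-0.366, -3.108, 0.003]
wrist_force: [-0.6, 0.1, 0.1]
finger_gap: 0.602
```

```bash
cat >> h.py <<'E'
def plan(target,yawdir=None):
    """shift in tool units(25mm) from present TCP to world target, and yaw error"""
    s,R=tool()
    d=R.T@(np.asarray(target)-s["position"])/25
    print("pos",s["position"].round(1),"q",s["joints"].round(2),"F",s["wrist_force"].round(1),"gap",round(s["finger_gap"],3))
    print("tool x",R[:,0].round(3),"y",R[:,1].round(3),"z",R[:,2].round(3))
    print("shift units",d.round(2))
    p=np.load("pose.npy")
    yd=np.array([-np.cos(p[2]),-np.sin(p[2]),0]) # desired tool x at cover grasp
    want=np.column_stack([yd,np.cross([0,0,-1],yd),[0,0,-1]])
    print("turn units",(Ro.from_matrix(R.T@want).as_rotvec()/(np.pi/4)).round(3))
E
python3 - <<'E'
from h import *
p=np.load("pose.npy")
plan(c2w(p,(-115,0,130-19+80)))
plan(c2w(p,(-115,0,130-19)))
E
```

```text
pos [5.468e+02 3.000e-01 2.257e+02] q [ 0.28  0.26  0.1  -0.   -1.42 -2.09] F [-0.6  0.1  0.1] gap 0.602
tool x [-0.973  0.232  0.011] y [ 0.232  0.973 -0.003] z [-0.012 -0.    -1.   ]
shift units [ 4.52 -0.84  1.44]
turn units [-0.004 -0.014 -0.014]
pos [5.468e+02 3.000e-01 2.257e+02] q [ 0.28  0.26  0.1  -0.   -1.42 -2.09] F [-0.6  0.1  0.1] gap 0.602
tool x [-0.973  0.232  0.011] y [ 0.232  0.973 -0.003] z [-0.012 -0.    -1.   ]
shift units [ 4.48 -0.83  4.64]
turn units [-0.004 -0.014 -0.014]
```

Call:
step_arm --travel '[[0.9,-0.17,0.27],[0.9,-0.17,0.27],[0.9,-0.17,0.27],[0.9,-0.17,0.27],[0.9,-0.17,0.27],[0,0,0]]' --turn '[[0,0,-0.014],[0,-0.014,0],[0,0,0],[0,0,0],[0,0,0],[0,0,0]]'

```text
time: 1.95
position: [426.8, 4.8, 188.2]
eef_rot: [-0.359, -3.115, 0.006]
wrist_force: [0.7, -0.6, 0.1]
finger_gap: 0.6
```

```bash
python3 - <<'E'
from h import *
from station import *
p=np.load("pose.npy")
plan(c2w(p,(-115,0,130-19)))
P=camera_params("wrist");im=snapshot("wrist");cv2.imwrite("pics/w1.png",im)
print(proj("wrist",P,c2w(p,[(-115,0,130),(-115,-10,130),(-115,10,130)])))
s=snapshot("side");cv2.imwrite("pics/d1.png",cv2.resize(s[60:300,150:400],None,fx=2.4,fy=2.4))
E
```

```text
pos [426.8   4.8 188.2] q [ 0.38  0.03 -0.27  0.   -1.28 -2.18] F [ 0.7 -0.6  0.1] gap 0.6
tool x [-0.974  0.227  0.005] y [ 0.227  0.974 -0.005] z [-0.006 -0.003 -1.   ]
shift units [-0.2   0.11  3.09]
turn units [-0.006 -0.006 -0.007]
[[251.19988959 220.76654948]
 [237.38259445 220.79387471]
 [265.01227415 220.70405145]]
```

View pics/w1.png

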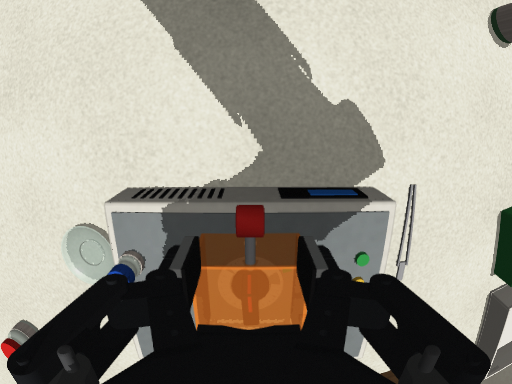

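View pics/d1.png

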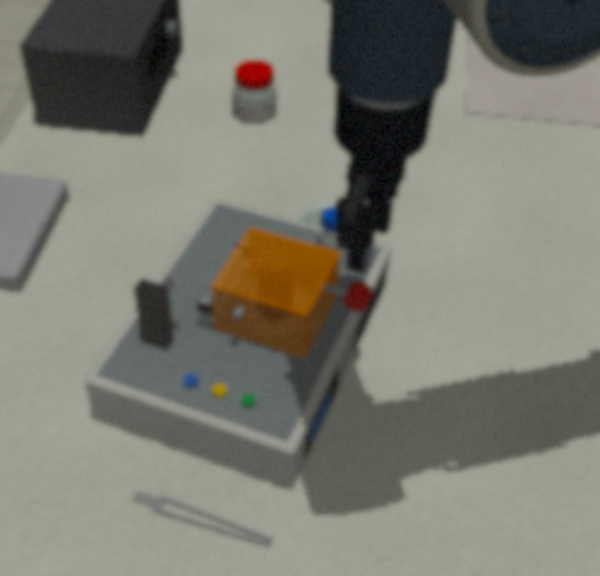

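Call:
step_arm --travel '[[-0.1,0.05,0.8],[-0.1,0.04,0.8],[0,0,0.8],[0,0,0.5],[0,0,0.1],[0,0,0]]' --turn '[[0,0,0],[0,0,0],[0,0,0],[0,0,0],[0,0,0],[0,0,0]]'

```text
time: 2.65
position: [441.1, 6.3, 113.3]
eef_rot: [0.36, 3.119, -0.006]
wrist_force: [-0.3, -0.0, -0.2]
finger_gap: 0.599
```

```bash
python3 - <<'E'
from h import *
from station import *
p=np.load("pose.npy")
plan(c2w(p,(-115,0,130-19)))
P=camera_params("wrist");im=snapshot("wrist");cv2.imwrite("pics/w2.png",im)
print(proj("wrist",P,c2w(p,[(-115,0,130),(-115,-10,130),(-115,10,130)])))
E
```

```text
pos [441.1   6.3 113.3] q [ 0.38  0.12 -0.38  0.   -1.08 -2.18] F [-0.3 -0.  -0.2] gap 0.599
tool x [-0.974  0.228 -0.002] y [ 0.228  0.974 -0.003] z [ 0.001 -0.004 -1.   ]
shift units [ 0.36 -0.09  0.09]
turn units [-0.004  0.003 -0.007]
[[242.07004418 249.93656159]
 [220.96180145 249.8589155 ]
 [263.25572943 249.83438409]]
```

View pics/w2.png

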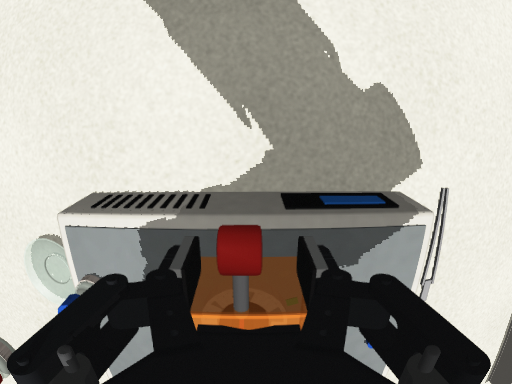

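Call:
step_arm --travel '[[0.3,-0.1,0.05],[0.05,-0.03,0.05],[0,0,0]]' --turn '[[0,0,0],[0,0,0],[0,0,0]]'

```text
time: 3.0
position: [432.7, 5.4, 112.6]
eef_rot: [0.359, 3.116, -0.003]
wrist_force: [0.5, -0.1, 0.9]
finger_gap: 0.603
```

```bash
python3 - <<'E'
from h import *
p=np.load("pose.npy")
plan(c2w(p,(-115,-1,130-19)))
E
```

```text
pos [432.7   5.4 112.6] q [ 0.38  0.1  -0.4   0.01 -1.07 -2.18] F [ 0.5 -0.1  0.9] gap 0.603
tool x [-0.974  0.228 -0.006] y [ 0.228  0.974 -0.001] z [ 0.005 -0.003 -1.   ]
shift units [ 0.04 -0.02  0.06]
turn units [-0.002  0.007 -0.007]
```

Call:
step_arm --travel '[[0.04,-0.02,0.04],[0,0,0],[0,0,0],[0,0,0],[0,0,0],[0,0,0],[0,0,0]]' --turn '[[0,0,0],[0,0,0],[0,0,0],[0,0,0],[0,0,0],[0,0,0],[0,0,0]]' --fingers 0.1

```text
time: 3.7
position: [431.5, 4.5, 112.5]
eef_rot: [0.358, 3.114, -0.004]
wrist_force: [-0.5, -1.3, 0.4]
finger_gap: 0.224
```

```bash
python3 - <<'E'
from h import *
p=np.load("pose.npy")
plan(c2w(p,(-115,-1,130-19)))
E
```

```text
pos [431.5   4.5 112.5] q [ 0.38  0.09 -0.41  0.01 -1.06 -2.18] F [-0.5 -1.3  0.4] gap 0.224
tool x [-0.974  0.227 -0.007] y [ 0.227  0.974 -0.002] z [ 0.006 -0.004 -1.   ]
shift units [0.01 0.02 0.06]
turn units [-0.003  0.009 -0.006]
```

```bash
cat >> h.py <<'E'
def arc(steps):
    """present theta of grip from TCP, and tool-frame rows to next thetas"""
    s,R=tool();p=np.load("pose.npy")
    g=s["position"]-19*R[:,2]
    h=c2w(p,(30,0,100));u=np.array([np.cos(p[2]),np.sin(p[2]),0]);v=np.array([-u[1],u[0],0])
    d=g-h;a,b=d@u,d[2]
    th=np.arctan2(30,-145)-np.arctan2(b,a)
    print("theta",round(th,3),"r",round(np.hypot(a,b),1),"lat",round(d@v,1),"F tool",(R.T@s["wrist_force"]).round(1),"q",s["joints"].round(2),"gap",round(s["finger_gap"],3))
    prev=g
    for t in steps:
        f=np.arctan2(30,-145)-t
        n=h+u*148*np.cos(f)+[0,0,148*np.sin(f)]-v*1
        print(t,(R.T@(n-prev)/25).round(2));prev=n
E
python3 - <<'E'
from h import *
arc(np.arange(1,22)*.1)
E
```

```text
theta 0.01 r 148.4 lat -1.6 F tool [ 0.2 -1.4 -0.4] q [ 0.38  0.09 -0.41  0.01 -1.06 -2.18] gap 0.224
0.1 [-0.15  0.02 -0.51]
0.2 [-0.21 -0.   -0.55]
0.30000000000000004 [-0.26  0.   -0.53]
0.4 [-0.31  0.   -0.5 ]
0.5 [-0.36  0.   -0.47]
0.6000000000000001 [-0.41  0.   -0.43]
0.7000000000000001 [-0.45  0.   -0.39]
0.8 [-0.49  0.   -0.34]
0.9 [-0.52  0.   -0.29]
1.0 [-0.54  0.   -0.24]
1.1 [-0.56  0.   -0.18]
1.2000000000000002 [-0.58  0.   -0.12]
1.3 [-0.59  0.   -0.06]
1.4000000000000001 [-0.59  0.   -0.01]
1.5 [-0.59  0.    0.05]
1.6 [-0.58  0.    0.11]
1.7000000000000002 [-0.57  0.    0.17]
1.8 [-0.55  0.    0.23]
1.9000000000000001 [-0.52  0.    0.28]
2.0 [-0.49  0.    0.33]
2.1 [-0.46  0.    0.38]
```

Call:
step_arm --travel '[[-0.14,0,-0.5],[-0.2,0,-0.54],[-0.26,0,-0.53],[-0.3,0,-0.5]]' --turn '[[0,0,0],[0,0,0],[0,0,0],[0,0,0]]'

```text
time: 4.1
position: [450.0, 0.2, 160.2]
eef_rot: [-0.36, -3.116, 0.005]
wrist_force: [2.8, -2.0, -7.3]
finger_gap: 0.223
```

```bash
python3 - <<'E'
from h import *
arc(np.arange(3,22)*.1)
E
```

```text
theta 0.357 r 148.7 lat -1.6 F tool [-3.2 -1.3  7.3] q [ 0.35  0.1  -0.27  0.   -1.21 -2.15] gap 0.223
0.30000000000000004 [0.15 0.03 0.31]
0.4 [-0.31  0.   -0.5 ]
0.5 [-0.36  0.   -0.47]
0.6000000000000001 [-0.4   0.   -0.43]
0.7000000000000001 [-0.44  0.   -0.39]
0.8 [-0.48  0.   -0.34]
0.9 [-0.51  0.   -0.29]
1.0 [-0.54  0.   -0.24]
1.1 [-0.56  0.   -0.19]
1.2000000000000002 [-0.58  0.   -0.13]
1.3 [-0.59  0.   -0.07]
1.4000000000000001 [-0.59  0.   -0.01]
1.5 [-0.59  0.    0.05]
1.6 [-0.58  0.    0.11]
1.7000000000000002 [-0.57  0.    0.16]
1.8 [-0.55  0.    0.22]
1.9000000000000001 [-0.53  0.    0.27]
2.0 [-0.5   0.    0.32]
2.1 [-0.46  0.    0.37]
```

Call:
step_arm --travel '[[-0.34,0,-0.48],[-0.38,0,-0.45],[-0.42,0,-0.41],[-0.46,0,-0.37],[-0.5,0,-0.32],[-0.52,0,-0.27]]' --turn '[[0,0,0],[0,0,0],[0,0,0],[0,0,0],[0,0,0],[0,0,0]]'

```text
time: 4.7
position: [502.6, -11.9, 209.9]
eef_rot: [-0.357, -3.08, 0.0]
wrist_force: [-7.6, 3.2, 6.8]
finger_gap: 0.22
```

```bash
python3 - <<'E'
from h import *
arc([])
E
```

```text
theta 0.863 r 147.2 lat -1.7 F tool [ 8.4  1.3 -6.5] q [ 0.28  0.2  -0.01 -0.02 -1.4  -2.08] gap 0.22
```

Call:
step_arm --travel '[[-0.5,0,-0.3],[-0.53,0,-0.24],[-0.55,0,-0.18],[-0.57,0,-0.12],[-0.58,0,-0.06],[-0.58,0,-0.01]]' --turn '[[0,0,0],[0,0,0],[0,0,0],[0,0,0],[0,0,0],[0,0,0]]'

```text
time: 5.3
position: [576.3, -28.7, 227.3]
eef_rot: [-0.352, -3.055, -0.003]
wrist_force: [-5.0, 0.7, 5.9]
finger_gap: 0.222
```

```bash
python3 - <<'E'
from h import *
arc([]);plan([0,0,0])
E
```

```text
theta 1.401 r 146.3 lat -1.7 F tool [ 5.4 -0.5 -5.5] q [ 0.21  0.36  0.25 -0.02 -1.52 -2.  ] gap 0.222
pos [576.3 -28.7 227.3] q [ 0.21  0.36  0.25 -0.02 -1.52 -2.  ] F [-5.   0.7  5.9] gap 0.222
tool x [-0.972  0.227  0.066] y [ 0.228  0.974 -0.006] z [-0.066  0.01  -0.998]
shift units [22.05 -4.08 10.6 ]
turn units [-0.007 -0.085 -0.008]
```

```bash
python3 - <<'E'
from h import *
arc([1.4,1.5,1.6,1.7,1.8,1.9,2.0,2.1])
E
```

```text
theta 1.401 r 146.3 lat -1.7 F tool [ 5.4 -0.5 -5.5] q [ 0.21  0.36  0.25 -0.02 -1.52 -2.  ] gap 0.222
1.4 [ 0.01  0.03 -0.07]
1.5 [-0.59  0.    0.01]
1.6 [-0.59  0.    0.07]
1.7 [-0.58  0.    0.13]
1.8 [-0.56  0.    0.18]
1.9 [-0.54  0.    0.24]
2.0 [-0.51  0.    0.29]
2.1 [-0.48  0.    0.34]
```

Call:
step_arm --travel '[[-0.58,0,0.0],[-0.58,0,0.06],[-0.57,0,0.12],[-0.56,0,0.18]]' --turn '[[0,-0.02,0],[0,-0.02,0],[0,-0.02,0],[0,-0.02,0]]'

```text
time: 5.7
position: [631.7, -41.5, 215.0]
eef_rot: [-0.359, -3.112, 0.007]
wrist_force: [-6.0, 1.8, 2.8]
finger_gap: 0.225
```

```bash
python3 - <<'E'
from h import *
arc([1.8,1.9,2.0,2.04]);plan([0,0,0])
E
```

```text
theta 1.792 r 147.1 lat -1.9 F tool [ 6.3  0.4 -2.8] q [ 0.18  0.43  0.32  0.   -1.47 -1.98] gap 0.225
1.8 [-0.06  0.04 -0.02]
1.9 [-0.53  0.    0.27]
2.0 [-0.5   0.    0.32]
2.04 [-0.19  0.    0.14]
pos [631.7 -41.5 215. ] q [ 0.18  0.43  0.32  0.   -1.47 -1.98] F [-6.   1.8  2.8] gap 0.225
tool x [-0.974  0.227  0.008] y [ 0.227  0.974 -0.006] z [-0.009 -0.004 -1.   ]
shift units [24.91 -4.08  8.83]
turn units [-0.007 -0.01  -0.007]
```

Call:
step_arm --travel '[[-0.27,0,0.13],[-0.27,0,0.14],[-0.26,0,0.15],[-0.25,0,0.16],[-0.12,0,0.08]]' --turn '[[0,0,0],[0,0,0],[0,0,0],[0,0,0],[0,0,0]]'

```text
time: 6.2
position: [662.6, -48.6, 196.5]
eef_rot: [-0.358, -3.112, 0.007]
wrist_force: [-3.2, 0.8, 3.5]
finger_gap: 0.221
```

```bash
python3 - <<'E'
from h import *
arc([1.9,2,2.05,2.1])
E
```

```text
theta 2.042 r 147.9 lat -1.9 F tool [ 3.3  0.  -3.4] q [ 0.16  0.5   0.39  0.   -1.47 -1.96] gap 0.221
1.9 [ 0.69  0.03 -0.47]
2 [-0.5   0.    0.32]
2.05 [-0.24  0.    0.18]
2.1 [-0.23  0.    0.19]
```

Call:
step_arm --travel '[[-0.1,0,0.08],[0,0,0]]' --turn '[[0,0,0],[0,0,0]]'

```text
time: 6.4
position: [665.8, -49.3, 193.8]
eef_rot: [-0.358, -3.112, 0.008]
wrist_force: [-2.7, 0.9, 2.9]
finger_gap: 0.223
```

```bash
python3 - <<'E'
from h import *
arc([2])
E
```

```text
theta 2.07 r 147.9 lat -1.9 F tool [ 2.9  0.2 -2.9] q [ 0.16  0.51  0.39  0.   -1.46 -1.96] gap 0.223
2 [ 0.33  0.03 -0.26]
```

Call:
step_arm --travel '[[0.12,0,-0.1],[0.12,0,-0.1],[0,0,0]]' --turn '[[0,0,0],[0,0,0],[0,0,0]]'

```text
time: 6.7
position: [660.1, -48.0, 198.0]
eef_rot: [-0.359, -3.113, 0.008]
wrist_force: [-0.1, -0.1, -0.3]
finger_gap: 0.223
```

```bash
python3 - <<'E'
from h import *
arc([2])
E
```

```text
theta 2.022 r 147.5 lat -1.9 F tool [ 0.1 -0.2  0.4] q [ 0.16  0.5   0.38  0.   -1.46 -1.96] gap 0.223
2 [ 0.09  0.03 -0.09]
```

Call:
step_arm --travel '[[0,0,0],[0,0,0],[0,0,0],[0,0,0],[0,0,-0.5],[0,0,-0.9],[0,0,-0.9],[0,0,-0.9],[0,0,0]]' --turn '[[0,0,0],[0,0,0],[0,0,0],[0,0,0],[0,0,0],[0,0,0],[0,0,0],[0,0,0],[0,0,0]]' --fingers 0.6

```text
time: 7.6
position: [662.0, -47.9, 285.5]
eef_rot: [-0.36, -3.12, 0.008]
wrist_force: [0.5, -0.7, 1.2]
finger_gap: 0.597
```

```bash
python3 - <<'E'
from h import *
from station import *
p=np.load("pose.npy")
P=camera_params("wrist");im=snapshot("wrist");cv2.imwrite("pics/w3.png",im)
f=np.arctan2(30,-145)-2
print(proj("wrist",P,c2w(p,[(-30,0,126),(-30,-17,126),(30+148*np.cos(f),0,100+148*np.sin(f))])))
s=snapshot("side");cv2.imwrite("pics/d3.png",cv2.resize(s[60:300,150:400],None,fx=2.4,fy=2.4))
plan(c2w(p,(-30,0,114-19+60)))
E
```

```text
[[249.29877646  35.97585798]
 [232.34321886  36.22086577]
 [250.05553734 205.98853614]]
pos [661.  -47.4 281.9] q [ 0.17  0.5   0.59  0.   -1.67 -1.97] F [ 0.1 -0.3 -0.6] gap 0.601
tool x [-0.974  0.228  0.006] y [ 0.228  0.974 -0.005] z [-0.007 -0.004 -1.   ]
shift units [5.99 0.04 5.11]
turn units [-0.007 -0.008 -0.007]
```

View pics/w3.png

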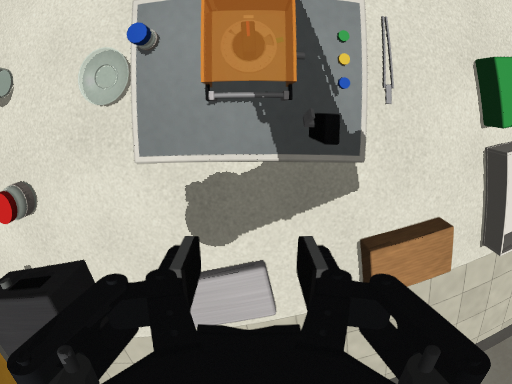

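View pics/d3.png

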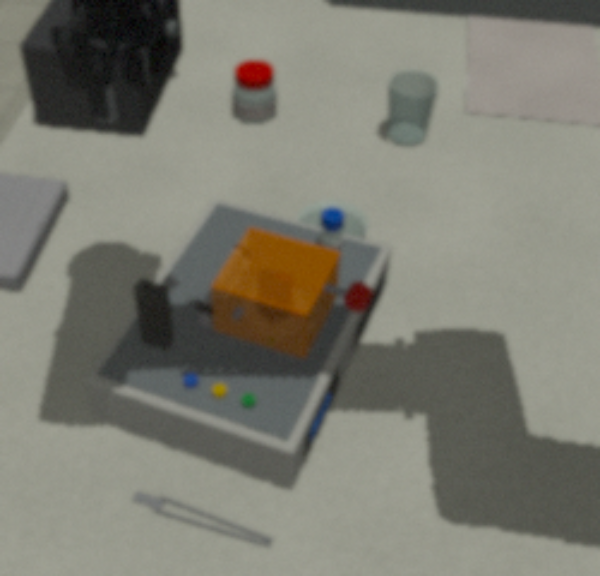

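```bash
python3 - <<'E'
from h import *
p=np.load("pose.npy")
plan(c2w(p,(-115,-1.5,130-19+50)))
im=cv2.imread("pics/w3.png");cv2.imwrite("pics/w3z.png",cv2.resize(im[0:170,120:380],None,fx=3,fy=3,interpolation=cv2.INTER_CUBIC))
E
```

```text
pos [661.  -47.4 281.9] q [ 0.17  0.5   0.59  0.   -1.67 -1.97] F [ 0.1 -0.3 -0.6] gap 0.601
tool x [-0.974  0.228  0.006] y [ 0.228  0.974 -0.005] z [-0.007 -0.004 -1.   ]
shift units [ 9.39 -0.04  4.89]
turn units [-0.007 -0.008 -0.007]
```

View pics/w3z.png

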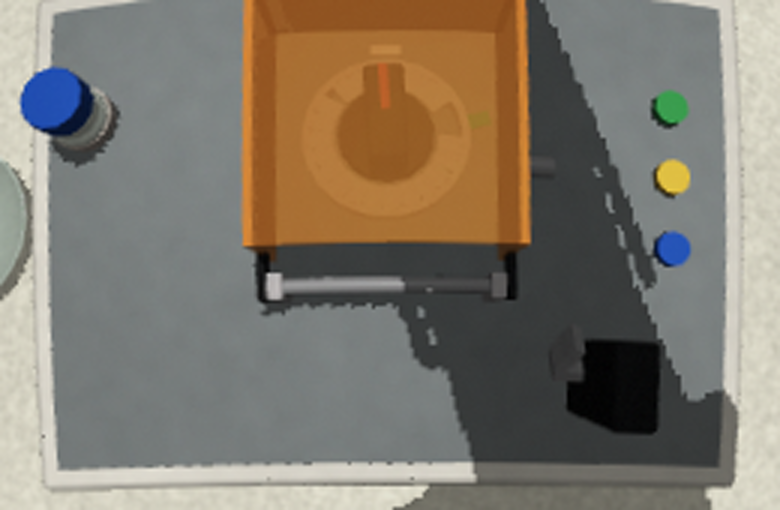

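Call:
step_arm --travel '[[0.8,0,0.3],[0.9,0,0.4],[0.9,0,0.4],[0.9,0,0.4],[0.9,0,0.4],[0.9,0,0.4],[0.9,0,0.4],[0.9,0,0.3],[0.9,0,0.3],[0.7,0,0.3],[0.3,0,0.3],[0,0,0]]' --turn '[[0,0,0],[0,0,0],[0,0,0],[0,0,0],[0,0,0],[0,0,0],[0,0,0],[0,0,0],[0,0,0],[0,0,0],[0,0,0],[0,0,0]]'

```text
time: 8.9
position: [423.7, 4.0, 171.8]
eef_rot: [-0.359, -3.093, 0.013]
wrist_force: [-0.0, -0.2, 0.9]
finger_gap: 0.601
```

```bash
python3 - <<'E'
from h import *
p=np.load("pose.npy")
plan(c2w(p,(-115,-1.5,130-19)))
E
```

```text
pos [423.7   4.  171.8] q [ 0.38  0.05 -0.29 -0.01 -1.26 -2.18] F [-0.  -0.2  0.9] gap 0.601
tool x [-0.973  0.229  0.027] y [ 0.229  0.973 -0.011] z [-0.028 -0.005 -1.   ]
shift units [-0.36  0.12  2.42]
turn units [-0.014 -0.034 -0.009]
```

Call:
step_arm --travel '[[0,0,0],[-0.25,0.05,0.5],[-0.1,0.05,0.7],[0,0,0.6],[0,0,0.3],[0,0,0]]' --turn '[[0,-0.03,0],[0,0,0],[0,0,0],[0,0,0],[0,0,0],[0,0,0]]'

```text
time: 9.5
position: [435.9, 3.5, 119.0]
eef_rot: [0.362, 3.116, -0.018]
wrist_force: [-0.3, 0.4, -0.4]
finger_gap: 0.603
```

```bash
python3 - <<'E'
from h import *
p=np.load("pose.npy")
plan(c2w(p,(-115,-1.5,130-19)))
E
```

```text
pos [435.9   3.5 119. ] q [ 0.38  0.1  -0.39  0.01 -1.09 -2.19] F [-0.3  0.4 -0.4] gap 0.603
tool x [-0.973  0.229 -0.005] y [ 0.229  0.973 -0.011] z [ 0.003 -0.012 -1.   ]
shift units [0.19 0.01 0.32]
turn units [-0.014  0.007 -0.01 ]
```

Call:
step_arm --travel '[[0.17,0.0,0.28],[0,0,0.04],[0,0,0]]' --turn '[[0,0,0],[0,0,0],[0,0,0]]'

```text
time: 9.8
position: [432.6, 4.5, 111.7]
eef_rot: [0.362, 3.114, -0.017]
wrist_force: [1.5, -1.0, -0.1]
finger_gap: 0.596
```

Call:
step_arm --travel '[[0,0,0],[0,0,0],[0,0,0],[0,0,0],[0,0,0]]' --turn '[[0,0,0],[0,0,0],[0,0,0],[0,0,0],[0,0,0]]' --fingers 0.1

```text
time: 10.3
position: [432.9, 4.0, 112.8]
eef_rot: [0.36, 3.112, -0.018]
wrist_force: [-0.4, -2.4, -0.8]
finger_gap: 0.222
```

```bash
python3 - <<'E'
from h import *
arc([.1])
E
```

```text
theta 0.014 r 147.1 lat -1.6 F tool [-0.1 -2.4  0.8] q [ 0.39  0.1  -0.41  0.02 -1.06 -2.2 ] gap 0.222
0.1 [-0.1   0.02 -0.5 ]
```

Same arc as before, with a little tilt correction on the way.

Call:
step_arm --travel '[[-0.14,0,-0.5],[-0.2,0,-0.54],[-0.26,0,-0.53],[-0.3,0,-0.5],[-0.34,0,-0.48],[-0.38,0,-0.45],[-0.42,0,-0.42],[-0.46,0,-0.38],[-0.49,0,-0.33]]' --turn '[[0,0,0],[0,0,0],[0,0,0],[0,-0.01,0],[0,-0.01,0],[0,-0.02,0],[0,-0.02,0],[0,-0.02,0],[0,-0.02,0]]'

```text
time: 11.2
position: [499.6, -11.3, 209.9]
eef_rot: [0.357, 3.055, -0.034]
wrist_force: [3.7, -1.6, -13.7]
finger_gap: 0.217
```

```bash
python3 - <<'E'
from h import *
plan([0,0,0]);arc(np.arange(8,21)*.1)
E
```

```text
pos [499.6 -11.3 209.9] q [ 0.33  0.12 -0.14  0.05 -1.26 -2.15] F [  3.7  -1.6 -13.7] gap 0.217
tool x [-0.971  0.23  -0.068] y [ 0.231  0.973 -0.014] z [ 0.063 -0.029 -0.998]
shift units [20.08 -4.06  7.1 ]
turn units [-0.018  0.087 -0.011]
theta 0.832 r 149.7 lat -1.6 F tool [-3.  -0.5 13.9] q [ 0.33  0.12 -0.14  0.05 -1.26 -2.15] gap 0.217
0.8 [0.14 0.02 0.15]
0.9 [-0.53  0.   -0.26]
1.0 [-0.56  0.   -0.2 ]
1.1 [-0.57  0.   -0.15]
1.2000000000000002 [-0.59  0.   -0.09]
1.3 [-0.59  0.   -0.03]
1.4000000000000001 [-0.59  0.01  0.03]
1.5 [-0.58  0.01  0.09]
1.6 [-0.57  0.01  0.15]
1.7000000000000002 [-0.56  0.01  0.2 ]
1.8 [-0.53  0.01  0.26]
1.9000000000000001 [-0.5   0.01  0.31]
2.0 [-0.47  0.01  0.36]
```

Call:
step_arm --travel '[[-0.5,0,-0.24],[-0.55,0,-0.2],[-0.57,0,-0.15],[-0.58,0,-0.09],[-0.58,0,-0.04],[-0.58,0,0.02]]' --turn '[[0,0.01,0],[0,0.01,0],[0,0,0],[0,0,0],[0,0,0],[0,0,0]]'

```text
time: 11.8
position: [579.1, -29.5, 232.4]
eef_rot: [0.36, 3.082, -0.028]
wrist_force: [-4.6, 2.1, -4.3]
finger_gap: 0.223
```

```bash
python3 - <<'E'
from h import *
plan([0,0,0]);arc(np.arange(14,21)*.1)
E
```

```text
pos [579.1 -29.5 232.4] q [ 0.24  0.29  0.14  0.03 -1.4  -2.05] F [-4.6  2.1 -4.3] gap 0.223
tool x [-0.972  0.23  -0.04 ] y [ 0.231  0.973 -0.013] z [ 0.036 -0.022 -0.999]
shift units [23.17 -4.07  8.43]
turn units [-0.017  0.051 -0.011]
theta 1.405 r 151.5 lat -1.7 F tool [5.1 1.  4.1] q [ 0.24  0.29  0.14  0.03 -1.4  -2.05] gap 0.223
1.4000000000000001 [0.04 0.03 0.14]
1.5 [-0.59  0.01  0.07]
1.6 [-0.58  0.01  0.13]
1.7000000000000002 [-0.56  0.01  0.19]
1.8 [-0.54  0.01  0.24]
1.9000000000000001 [-0.51  0.01  0.3 ]
2.0 [-0.48  0.01  0.35]
```

Call:
step_arm --travel '[[-0.58,0,0.12],[-0.57,0,0.17],[-0.56,0,0.22],[-0.54,0,0.26]]' --turn '[[0,0.01,0],[0,0,0],[0,0,0],[0,0,0]]'

```text
time: 12.2
position: [635.8, -42.6, 220.1]
eef_rot: [0.36, 3.091, -0.024]
wrist_force: [-6.5, 2.5, -0.3]
finger_gap: 0.22
```

```bash
python3 - <<'E'
from h import *
plan([0,0,0]);arc([1.8,1.85,1.9,1.95,2.0,2.05,2.1])
E
```

```text
pos [635.8 -42.6 220.1] q [ 0.19  0.41  0.3   0.02 -1.43 -2.  ] F [-6.5  2.5 -0.3] gap 0.22
tool x [-0.973  0.23  -0.032] y [ 0.23   0.973 -0.012] z [ 0.028 -0.019 -0.999]
shift units [25.41 -4.09  8.05]
turn units [-0.016  0.04  -0.011]
theta 1.799 r 153.2 lat -1.9 F tool [6.9 0.9 0. ] q [ 0.19  0.41  0.3   0.02 -1.43 -2.  ] gap 0.22
1.8 [0.09 0.04 0.19]
1.85 [-0.26  0.    0.14]
1.9 [-0.25  0.    0.15]
1.95 [-0.25  0.    0.16]
2.0 [-0.24  0.    0.18]
2.05 [-0.23  0.    0.19]
2.1 [-0.22  0.    0.2 ]
```

Call:
step_arm --travel '[[-0.25,0,0.2],[-0.25,0,0.2],[-0.25,0,0.2],[-0.24,0,0.2]]' --turn '[[0,0.01,0],[0,0.01,0],[0,0,0],[0,0,0]]'

```text
time: 12.6
position: [663.2, -48.8, 204.5]
eef_rot: [0.361, 3.102, -0.021]
wrist_force: [-3.9, 2.2, 3.0]
finger_gap: 0.218
```

```bash
python3 - <<'E'
from h import *
arc([2.0,2.05,2.1])
E
```

```text
theta 2.01 r 154.3 lat -1.9 F tool [ 4.3  1.2 -3.1] q [ 0.17  0.48  0.37  0.02 -1.44 -1.98] gap 0.218
2.0 [0.2  0.04 0.16]
2.05 [-0.23  0.    0.19]
2.1 [-0.22  0.    0.2 ]
```

Call:
step_arm --travel '[[-0.2,0,0.16]]' --turn '[[0,0,0]]'

```text
time: 12.7
position: [668.6, -50.1, 200.5]
eef_rot: [0.361, 3.102, -0.021]
wrist_force: [-4.6, 1.5, 1.0]
finger_gap: 0.224
```

```bash
python3 - <<'E'
from h import *
from station import *
arc([2.0,2.05,2.1])
cv2.imwrite("pics/w4.png",snapshot("wrist"))
s=snapshot("side");cv2.imwrite("pics/d4.png",cv2.resize(s[60:300,150:400],None,fx=2.4,fy=2.4))
s=snapshot("scene");cv2.imwrite("pics/s4.png",cv2.resize(s[100:300,150:350],None,fx=3,fy=3))
E
```

```text
theta 2.054 r 154.6 lat -2.0 F tool [ 4.8  0.4 -1.1] q [ 0.17  0.49  0.38  0.02 -1.44 -1.97] gap 0.224
2.0 [ 0.42  0.04 -0.  ]
2.05 [-0.23  0.    0.19]
2.1 [-0.22  0.    0.2 ]
```

View pics/w4.png

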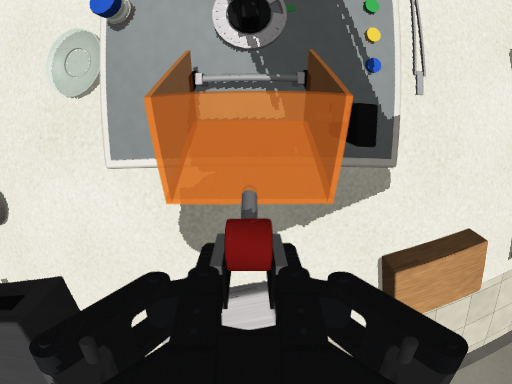

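View pics/d4.png

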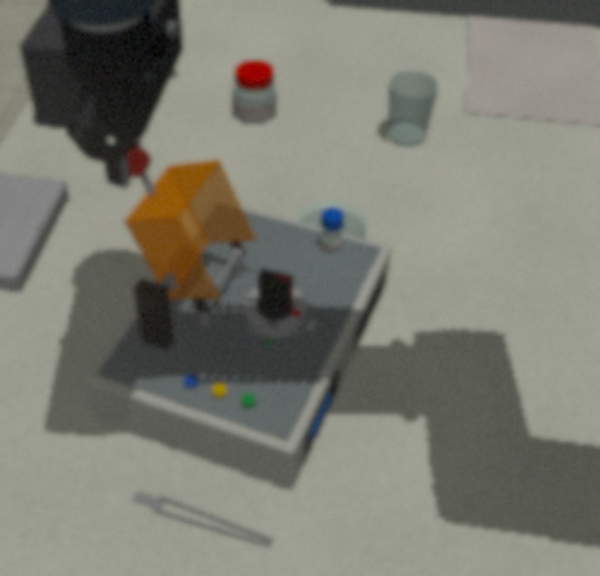

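View pics/s4.png

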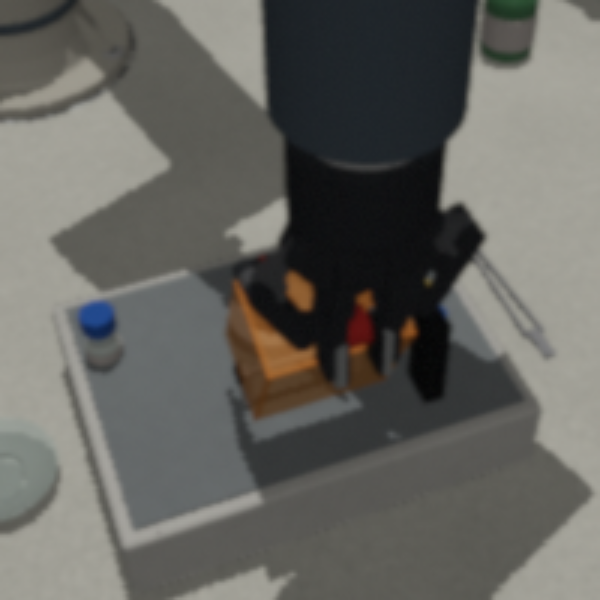

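```bash
cat >> h.py <<'E'
def gpt(t):
    f=np.arctan2(30,-145)-t
    return (30+148*np.cos(f),0,100+148*np.sin(f))
E
python3 - <<'E'
from h import *
from station import *
p=np.load("pose.npy");P=camera_params("wrist");S=camera_params("side")
for t in (1.7,1.8,1.85,1.9,1.95,2,2.05): print(t,proj("wrist",P,c2w(p,gpt(t))).round(1),((proj("side",S,c2w(p,gpt(t)))-[150,60])*2.4).round(1))
s,R=tool();print(proj("wrist",P,s["position"]-19*R[:,2]))
E
```

```text
1.7 [250.7 177.5] [166.9 157.4]
1.8 [250.9 208.8] [154.2 158.7]
1.85 [251.  221.6] [148.2 159.9]
1.9 [251.1 232.5] [142.4 161.4]
1.95 [251.2 241.7] [137.  163.1]
2 [251.2 249.4] [131.8 165.2]
2.05 [251.3 255.8] [126.9 167.6]
[247.13770314 268.82900376]
```

Call:
step_arm --travel '[[-0.22,0,0.2],[-0.22,0,0.2]]' --turn '[[0,0,0],[0,0,0]]'

```text
time: 13.05
position: [679.1, -52.4, 191.7]
eef_rot: [0.36, 3.101, -0.02]
wrist_force: [-3.2, 2.6, 1.1]
finger_gap: 0.224
```

```bash
python3 - <<'E'
from h import *
from station import *
arc([2.0,2.05,2.1])
p=np.load("pose.npy");P=camera_params("wrist")
cv2.imwrite("pics/w5.png",snapshot("wrist"))
for t in (1.95,2,2.05): print(t,proj("wrist",P,c2w(p,gpt(t))).round(1))
E
```

```text
theta 2.143 r 155.2 lat -1.9 F tool [ 3.6  1.8 -1.2] q [ 0.16  0.52  0.39  0.02 -1.43 -1.97] gap 0.224
2.0 [ 0.84  0.03 -0.36]
2.05 [-0.23  0.    0.19]
2.1 [-0.22  0.    0.2 ]
1.95 [251.  227.3]
2 [251.  236.5]
2.05 [251.1 244.1]
```

View pics/w5.png

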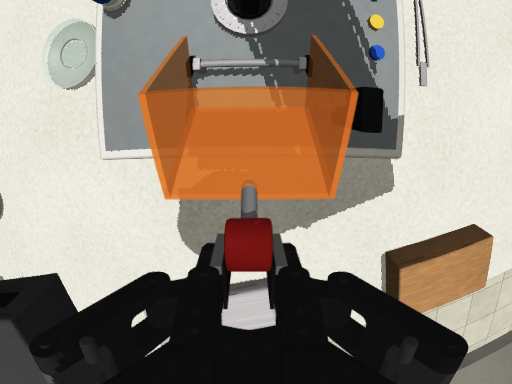

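Call:
step_arm --travel '[[-0.2,0,0.18]]' --turn '[[0,0,0]]'

```text
time: 13.2
position: [683.5, -53.6, 187.6]
eef_rot: [0.36, 3.103, -0.021]
wrist_force: [-32.0, 13.6, 35.4]
finger_gap: 0.22
```

```bash
python3 - <<'E'
from h import *
arc([])
E
```

```text
theta 2.183 r 155.6 lat -2.1 F tool [ 33.5   5.5 -36.1] q [ 0.16  0.53  0.4   0.02 -1.43 -1.96] gap 0.22
```

Call:
step_arm --travel '[[-0.2,0,0.18]]' --turn '[[0,0,0]]'

```text
time: 13.3
position: [684.4, -53.9, 186.7]
eef_rot: [0.358, 3.109, -0.021]
wrist_force: [-37.8, 15.0, 36.7]
finger_gap: 0.218
```

```bash
python3 - <<'E'
from h import *
from station import *
arc([2.0,2.05,2.1])
p=np.load("pose.npy");P=camera_params("wrist")
cv2.imwrite("pics/w6.png",snapshot("wrist"))
for t in (1.95,2,2.05): print(t,proj("wrist",P,c2w(p,gpt(t))).round(1))
E
```

```text
theta 2.192 r 155.7 lat -2.2 F tool [ 39.7   5.6 -37.3] q [ 0.16  0.54  0.41  0.02 -1.44 -1.96] gap 0.218
2.0 [ 1.07  0.04 -0.56]
2.05 [-0.23  0.    0.18]
2.1 [-0.22  0.    0.2 ]
1.95 [251.7 218.5]
2 [251.7 228.8]
2.05 [251.7 237.3]
```

View pics/w6.png

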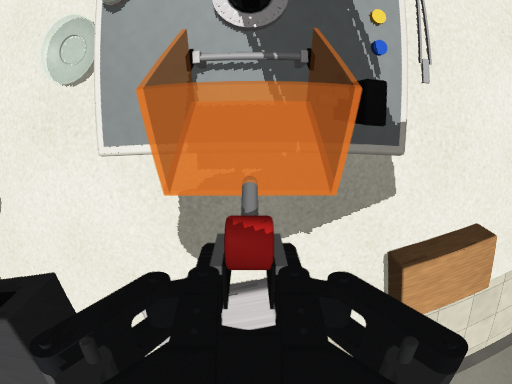

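Call:
step_arm --travel '[[0.16,0,-0.14],[0.1,0,-0.09]]' --turn '[[0,0,0],[0,0,0]]'

```text
time: 13.55
position: [676.8, -51.8, 193.8]
eef_rot: [0.356, 3.11, -0.021]
wrist_force: [-0.9, -0.6, -2.9]
finger_gap: 0.216
```

```bash
python3 - <<'E'
from h import *
arc([])
E
```

```text
theta 2.124 r 155.1 lat -1.8 F tool [ 0.7 -0.8  2.9] q [ 0.16  0.52  0.4   0.02 -1.45 -1.96] gap 0.216
```

Call:
step_arm --travel '[[0.12,0,-0.1],[0,0,0]]' --turn '[[0,0,0],[0,0,0]]'

```text
time: 13.75
position: [674.6, -51.3, 195.6]
eef_rot: [0.356, 3.108, -0.021]
wrist_force: [-1.5, 0.8, -2.4]
finger_gap: 0.212
```

```bash
python3 - <<'E'
from h import *
arc([])
E
```

```text
theta 2.105 r 154.9 lat -1.8 F tool [1.7 0.4 2.3] q [ 0.16  0.51  0.4   0.02 -1.45 -1.96] gap 0.212
```

Call:
step_arm --travel '[[0.12,0,-0.1],[0,0,0]]' --turn '[[0,0,0],[0,0,0]]'

```text
time: 13.95
position: [672.9, -50.9, 197.2]
eef_rot: [0.357, 3.106, -0.021]
wrist_force: [0.9, -0.6, -4.5]
finger_gap: 0.222
```

```bash
python3 - <<'E'
from h import *
arc([])
E
```

```text
theta 2.089 r 154.9 lat -1.8 F tool [-0.9 -0.4  4.6] q [ 0.16  0.51  0.39  0.02 -1.44 -1.97] gap 0.222
```

Call:
step_arm --travel '[[-0.04,0,0.05],[0,0,0],[0,0,0]]' --turn '[[0,0,0],[0,0,0],[0,0,0]]' --fingers 0.24

```text
time: 14.25
position: [674.4, -51.6, 196.7]
eef_rot: [0.358, 3.105, -0.022]
wrist_force: [-0.1, 0.2, -0.9]
finger_gap: 0.241
```

Call:
step_arm --travel '[[0,0,0],[0,0,0],[0,0,0],[0,0,0]]' --turn '[[0,0,0],[0,0,0],[0,0,0],[0,0,0]]' --fingers 0.5

```text
time: 14.65
position: [674.7, -52.2, 197.8]
eef_rot: [0.358, 3.103, -0.024]
wrist_force: [0.2, -0.5, -0.9]
finger_gap: 0.501
```

```bash
python3 - <<'E'
from h import *
from station import *
arc([])
p=np.load("pose.npy");P=camera_params("wrist")
cv2.imwrite("pics/w7.png",snapshot("wrist"))
for t in (1.95,2,2.05): print(t,proj("wrist",P,c2w(p,gpt(t))).round(1))
E
```

```text
theta 2.097 r 156.7 lat -2.7 F tool [-0.3 -0.5  0.9] q [ 0.16  0.51  0.39  0.02 -1.44 -1.97] gap 0.501
1.95 [252.9 230.9]
2 [252.9 239.5]
2.05 [252.9 246.5]
```

View pics/w7.png

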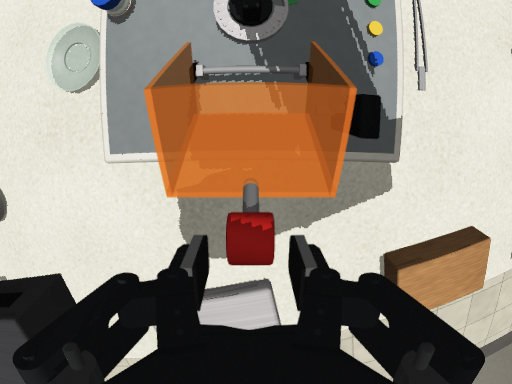

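Call:
step_arm --travel '[[0,0,-0.5],[0,0,-0.8],[0,0,-0.9],[0,0,-0.9],[0,0,-0.4],[0,0,0]]' --turn '[[0,0,0],[0,0,0],[0,0,0],[0,0,0],[0,0,0],[0,0,0]]'

```text
time: 15.3
position: [672.9, -51.4, 293.3]
eef_rot: [0.358, 3.101, -0.025]
wrist_force: [-0.1, -0.1, -1.1]
finger_gap: 0.499
```

```bash
python3 - <<'E'
from h import *
from station import *
p=np.load("pose.npy")
P=camera_params("wrist")
im=snapshot("wrist");cv2.imwrite("pics/w8.png",cv2.resize(im[0:250,80:420],None,fx=2.3,fy=2.3))
print((proj("wrist",P,c2w(p,[(-30,0,126),(-47,0,126),(-30,-7,126),(-30,7,126)]))-[80,0])*2.3)
plan(c2w(p,(-60,0,240)))
E
```

```text
[[394.80717995  53.51758872]
 [394.55943973  19.18364455]
 [379.01138597  53.6532669 ]
 [410.604602    53.51419218]]
pos [672.8 -51.4 292.7] q [ 0.17  0.51  0.62  0.02 -1.68 -1.96] F [-1.  -0.9  1.8] gap 0.5
tool x [-0.973  0.228 -0.021] y [ 0.228  0.974 -0.014] z [ 0.018 -0.018 -1.   ]
shift units [7.76 0.08 1.94]
turn units [-0.018  0.027 -0.008]
```

View pics/w8.png

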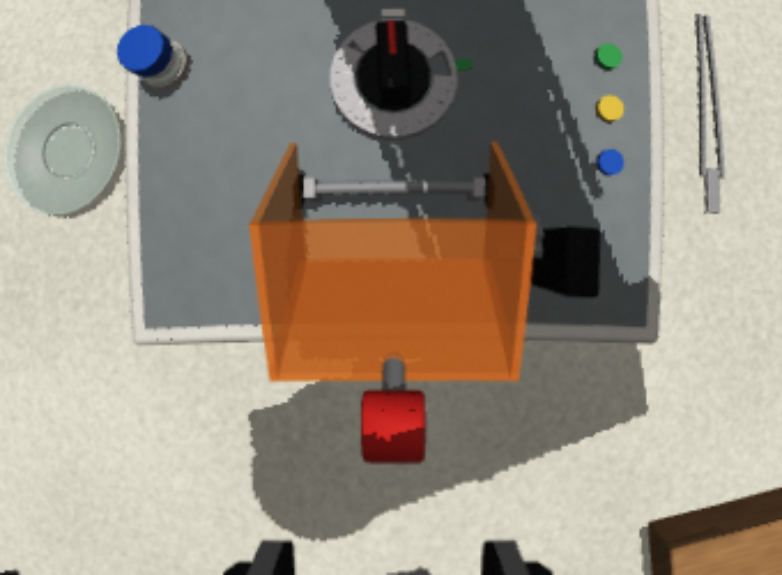

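Call:
step_arm --travel '[[0.7,0,0],[0.9,0,0],[0.9,0,0],[0.9,0,0],[0.9,0,0],[0.9,0,0],[0.9,0,0.4],[0.6,0,0.4],[0,0,0]]' --turn '[[0,0,0],[0,0,0],[0,0,0],[0,0,0],[0,0,0],[0,0,0],[0,0,0],[0,0,0],[0,0,0]]' --fingers 0.6

```text
time: 16.25
position: [500.2, -12.8, 261.8]
eef_rot: [0.36, 3.112, -0.028]
wrist_force: [0.3, -0.3, -0.5]
finger_gap: 0.6
```

Call:
step_arm --travel '[[0,0,0],[0,0,0],[0,0,0],[0,0,0],[0,0,0],[0,0,0],[0,0,0],[0,0,0],[0,0,0],[0,0,0],[0,0,0]]' --turn '[[0,0,-0.19],[0,0,-0.19],[0,0,-0.19],[0,0,-0.19],[0,0,-0.19],[0,0,-0.19],[0,0,-0.19],[0,0,-0.19],[0,0,-0.19],[0,0,-0.19],[0,0,-0.1]]'

```text
time: 17.35
position: [504.2, -14.9, 260.5]
eef_rot: [1.966, -2.435, 0.029]
wrist_force: [-0.2, 0.0, -0.4]
finger_gap: 0.601
```

```bash
cat >> h.py <<'E'
def plank(z,knob=0.0,dx=0,dy=0):
    """plan to the knob with jaws along the bar, tool x = console -y turned by knob cw"""
    s,R=tool();p=np.load("pose.npy")
    a=p[2]-np.pi/2-knob
    yd=np.array([np.cos(a),np.sin(a),0]);want=np.column_stack([yd,np.cross([0,0,-1],yd),[0,0,-1]])
    print("pos",s["position"].round(1),"q6",s["joints"][5].round(2),"F",s["wrist_force"].round(1),"M",s["moment"].round(2),"gap",round(s["finger_gap"],3))
    print("shift",(R.T@(c2w(p,(-30+dx,dy,z))-s["position"])/25).round(3),"turn",(Ro.from_matrix(R.T@want).as_rotvec()/(np.pi/4)).round(3))
E
python3 - <<'E'
from h import *
from station import *
plank(160)
p=np.load("pose.npy")
P=camera_params("wrist");im=snapshot("wrist");cv2.imwrite("pics/w9.png",im)
print(proj("wrist",P,c2w(p,[(-30,0,126),(-47,0,126),(-13,0,126),(-30,-7,126),(-30,7,126)])).round(1))
E
```

```text
pos [504.2 -14.9 260.5] q6 -0.51 F [-0.2  0.  -0.4] M [0.07 0.02 0.  ] gap 0.601
shift [-0.255 -0.363  4.019] turn [-0.009 -0.027  0.014]
[[237.9 193.2]
 [255.5 193.4]
 [220.5 192.9]
 [238.  186.1]
 [237.9 200.1]]
```

View pics/w9.png

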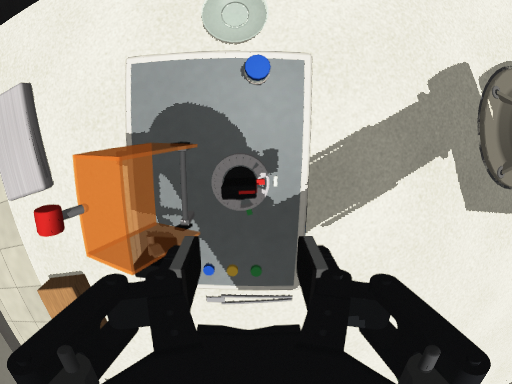

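```bash
python3 - <<'E'
import cv2
im=cv2.imread("pics/w9.png");c=cv2.resize(im[140:230,190:290],None,fx=6,fy=6,interpolation=cv2.INTER_CUBIC)
c=cv2.convertScaleAbs(c,alpha=1.8,beta=10)
cv2.imwrite("pics/w9z.png",c)
E
```

```text
(no output)
```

View pics/w9z.png

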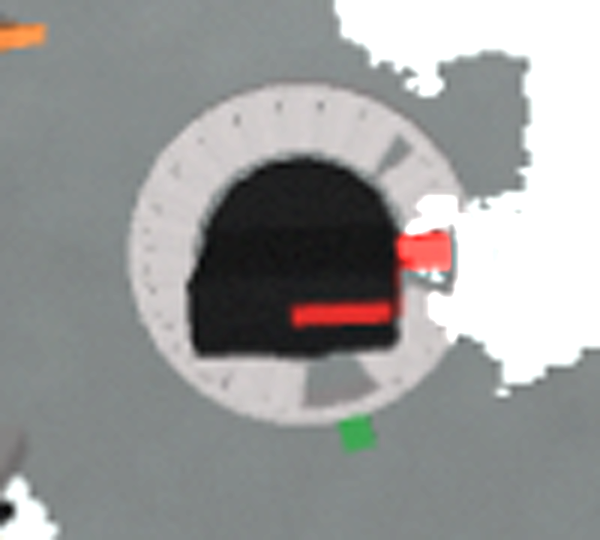

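Call:
step_arm --travel '[[-0.25,-0.3,0.6],[0,-0.02,0.9],[0,0,0.9],[0,0,0.9],[0,0,0.5],[0,0,0]]' --turn '[[0,-0.027,0.01],[0,0,0],[0,0,0],[0,0,0],[0,0,0],[0,0,0]]'

```text
time: 18.0
position: [517.4, -11.8, 162.2]
eef_rot: [-1.949, 2.457, -0.01]
wrist_force: [-0.6, 0.2, 0.5]
finger_gap: 0.594
```

```bash
python3 - <<'E'
from h import *
from station import *
plank(95,0,-1,-.7)
p=np.load("pose.npy")
P=camera_params("wrist");im=snapshot("wrist");cv2.imwrite("pics/w10.png",im)
print(proj("wrist",P,c2w(p,[(-30,0,126),(-47,0,126),(-13,0,126),(-30,-7,126),(-30,7,126)])).round(1))
E
```

```text
pos [517.4 -11.8 162.2] q6 -0.51 F [-0.6  0.2  0.5] M [0.   0.08 0.04] gap 0.594
shift [0.093 0.159 2.686] turn [-0.01   0.    -0.007]
[[250.7 221.3]
 [277.  221.1]
 [224.4 221.3]
 [250.6 211. ]
 [250.7 231.3]]
```

View pics/w10.png

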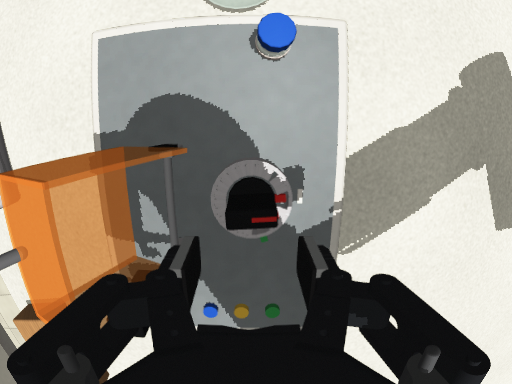

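Call:
step_arm --travel '[[0.08,0.14,0],[0.02,0.01,0.4],[0,0,0.6],[0,0,0.4],[0,0,0]]' --turn '[[0,0,0],[0,0,0],[0,0,0],[0,0,0],[0,0,0]]' --fingers 0.53

```text
time: 18.55
position: [516.2, -13.5, 129.6]
eef_rot: [-1.943, 2.453, -0.017]
wrist_force: [0.5, -0.3, -0.2]
finger_gap: 0.53
```

```bash
python3 - <<'E'
from h import *
from station import *
plank(95,0,-1,-1)
E
```

```text
pos [516.2 -13.5 129.6] q6 -0.51 F [ 0.5 -0.3 -0.2] M [-0.02  0.08 -0.05] gap 0.53
shift [0.031 0.128 1.382] turn [-0.02   0.003 -0.009]
```

Call:
step_arm --travel '[[0.03,0.11,0],[0,0.01,0.3],[0,0,0.4],[0,0,0.4],[0,0,0]]' --turn '[[-0.01,0,0],[0,0,0],[0,0,0],[0,0,0],[0,0,0]]'

```text
time: 19.05
position: [513.8, -13.4, 101.0]
eef_rot: [-1.945, 2.456, -0.008]
wrist_force: [-0.2, -0.6, 0.3]
finger_gap: 0.529
```

```bash
python3 - <<'E'
from h import *
from station import *
plank(95,0,-1,-1)
im=snapshot("wrist");cv2.imwrite("pics/w11.png",im)
E
```

```text
pos [513.8 -13.4 101. ] q6 -0.51 F [-0.2 -0.6  0.3] M [ 0.05  0.09 -0.05] gap 0.529
shift [0.01  0.015 0.238] turn [-0.012  0.005 -0.009]
```

View pics/w11.png

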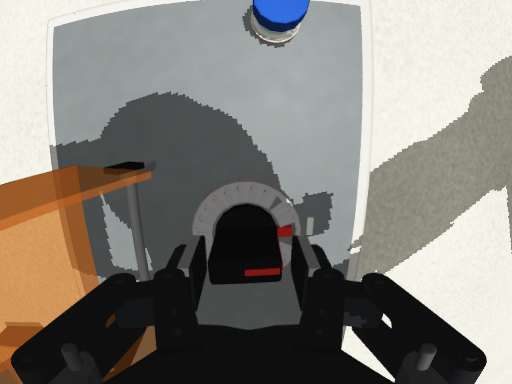

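Call:
step_arm --travel '[[0,-0.06,0.15],[0,0,0.07],[0,0,0]]' --turn '[[0,0,-0.009],[0,0,0],[0,0,0]]'

```text
time: 19.4
position: [516.5, -13.8, 96.2]
eef_rot: [-1.954, 2.447, -0.01]
wrist_force: [0.4, 0.1, 0.0]
finger_gap: 0.527
```

Call:
step_arm --travel '[[0,0,0],[0,0,0],[0,0,0],[0,0,0]]' --turn '[[0,0,0],[0,0,0],[0,0,0],[0,0,0]]' --fingers 0.25

```text
time: 19.8
position: [515.9, -13.6, 97.0]
eef_rot: [-1.954, 2.447, -0.009]
wrist_force: [0.0, 0.2, -1.4]
finger_gap: 0.385
```

```bash
python3 - <<'E'
from h import *
from station import *
plank(95,0,-1,-1)
im=snapshot("wrist");cv2.imwrite("pics/w12.png",im)
E
```

```text
pos [515.9 -13.6  97. ] q6 -0.5 F [ 0.   0.2 -1.4] M [-0.02  0.19 -0.04] gap 0.385
shift [0.018 0.096 0.079] turn [-0.014  0.005  0.001]
```

View pics/w12.png

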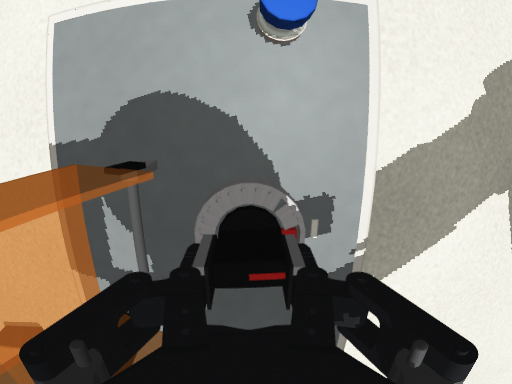

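Call:
step_arm --travel '[[0,0,0.08],[0,0,0.08]]' --turn '[[0,0,0],[0,0,0]]'

```text
time: 20.05
position: [515.9, -13.7, 93.7]
eef_rot: [-1.954, 2.447, -0.01]
wrist_force: [-3.4, 1.6, 8.8]
finger_gap: 0.387
```

```bash
python3 - <<'E'
from h import *
plank(91)
E
```

```text
pos [515.9 -13.7  93.7] q6 -0.5 F [-3.4  1.6  8.8] M [0.48 1.61 0.01] gap 0.387
shift [-0.022  0.06   0.109] turn [-0.014  0.005  0.001]
```

Call:
step_arm --travel '[[0,0,0.08]]' --turn '[[0,0,0]]'

```text
time: 20.15
position: [515.9, -13.7, 92.5]
eef_rot: [-1.955, 2.446, -0.01]
wrist_force: [-5.4, 1.0, 10.7]
finger_gap: 0.385
```

Call:
step_arm --travel '[[0,0,0.03]]' --turn '[[0,0,0]]'

```text
time: 20.25
position: [515.9, -13.7, 92.7]
eef_rot: [-1.955, 2.446, -0.011]
wrist_force: [-5.5, 1.9, 10.9]
finger_gap: 0.389
```

Call:
step_arm --travel '[[0,0,0.1]]' --turn '[[0,0,0]]'

```text
time: 20.35
position: [516.0, -13.7, 91.4]
eef_rot: [-1.955, 2.445, -0.012]
wrist_force: [-6.0, 1.3, 11.8]
finger_gap: 0.387
```

Call:
step_arm --travel '[[0,0,0.06]]' --turn '[[0,0,0]]'

```text
time: 20.45
position: [516.0, -13.7, 91.1]
eef_rot: [-1.955, 2.445, -0.013]
wrist_force: [-7.1, 2.2, 13.6]
finger_gap: 0.387
```

Call:
step_arm --travel '[[0,0,0.07]]' --turn '[[0,0,0]]'

```text
time: 20.55
position: [515.9, -13.7, 90.8]
eef_rot: [-1.955, 2.444, -0.013]
wrist_force: [-7.4, 1.2, 13.6]
finger_gap: 0.389
```

Call:
step_arm --travel '[[0,0,0.05],[0,0,0.05]]' --turn '[[0,0,0.08],[0,0,0.08]]'

```text
time: 20.75
position: [516.0, -13.7, 91.4]
eef_rot: [-1.794, 2.562, -0.014]
wrist_force: [-6.8, 1.8, 13.6]
finger_gap: 0.387
```

```bash
python3 - <<'E'
from h import *
plank(91)
E
```

```text
pos [516.  -13.7  91.4] q6 -0.63 F [-6.8  1.8 13.6] M [0.65 2.53 0.05] gap 0.387
shift [-0.015  0.066  0.014] turn [-0.02   0.006 -0.159]
```

Call:
step_arm --travel '[[0,0,0.06],[0,0,0.06],[0,0,0.06]]' --turn '[[0,0,0.12],[0,0,0.12],[0,0,0.12]]'

```text
time: 21.05
position: [516.3, -13.9, 91.4]
eef_rot: [-1.401, 2.793, -0.015]
wrist_force: [-7.0, 1.7, 13.4]
finger_gap: 0.388
```

```bash
python3 - <<'E'
from h import *
plank(91)
E
```

```text
pos [516.3 -13.9  91.4] q6 -0.93 F [-7.   1.7 13.4] M [0.56 2.44 0.07] gap 0.388
shift [0.006 0.082 0.015] turn [-0.023  0.009 -0.531]
```

Call:
step_arm --travel '[[0,0,0.06],[0,0,0.06],[0,0,0.06],[0,0,0.06]]' --turn '[[0,0,0.13],[0,0,0.13],[0,0,0.13],[0,0,0.13]]'

```text
time: 21.45
position: [516.6, -14.4, 91.3]
eef_rot: [-0.783, 3.02, -0.013]
wrist_force: [-5.9, 2.5, 13.5]
finger_gap: 0.385
```

```bash
python3 - <<'E'
from h import *
from station import *
plank(91)
im=snapshot("wrist");cv2.imwrite("pics/w13.png",im)
E
```

```text
pos [516.6 -14.4  91.3] q6 -1.35 F [-5.9  2.5 13.5] M [0.54 2.51 0.08] gap 0.385
shift [0.038 0.096 0.012] turn [-0.026  0.015 -1.069]
```

View pics/w13.png

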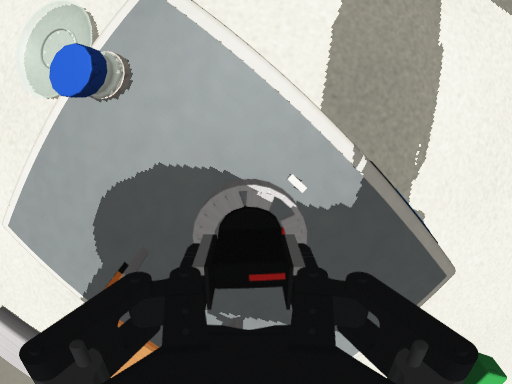

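Call:
step_arm --travel '[[0,0,0.06],[0,0,0.06],[0,0,0.06],[0,0,0.06]]' --turn '[[0,0,0.13],[0,0,0.13],[0,0,0.13],[0,0,0.13]]'

```text
time: 21.9
position: [516.6, -15.1, 91.2]
eef_rot: [-0.126, 3.114, -0.009]
wrist_force: [-7.1, 1.9, 13.0]
finger_gap: 0.384
```

```bash
python3 - <<'E'
from h import *
plank(91,1.3)
E
```

```text
pos [516.6 -15.1  91.2] q6 -1.78 F [-7.1  1.9 13. ] M [0.49 2.66 0.07] gap 0.384
shift [0.071 0.099 0.005] turn [-0.008  0.032  0.043]
```

Call:
step_arm --travel '[[0,0,0.05],[0,0,-0.06],[0,0,-0.06],[0,0,-0.06]]' --turn '[[0,0,0.045],[0,0,0],[0,0,0],[0,0,0]]'

```text
time: 22.3
position: [516.0, -15.1, 97.2]
eef_rot: [-0.065, 3.115, -0.009]
wrist_force: [3.3, -1.7, -13.0]
finger_gap: 0.385
```

```bash
python3 - <<'E'
from h import *
plank(97,1.3)
E
```

```text
pos [516.  -15.1  97.2] q6 -1.82 F [  3.3  -1.7 -13. ] M [-0.72 -1.26 -0.03] gap 0.385
shift [0.052 0.093 0.006] turn [-0.008  0.033 -0.007]
```

Call:
step_arm --travel '[[0,0,0.02],[0,0,0]]' --turn '[[0,0,0],[0,0,0]]'

```text
time: 22.5
position: [516.3, -15.2, 96.5]
eef_rot: [-0.065, 3.115, -0.01]
wrist_force: [-1.2, 1.3, 2.3]
finger_gap: 0.385
```

Call:
step_arm --travel '[[0,0,0],[0,0,0],[0,0,0],[0,0,0]]' --turn '[[0,0,0],[0,0,0],[0,0,0],[0,0,0]]' --fingers 0.52

```text
time: 22.9
position: [516.9, -15.2, 96.2]
eef_rot: [-0.065, 3.114, -0.01]
wrist_force: [-1.1, -0.4, -1.4]
finger_gap: 0.519
```

Call:
step_arm --travel '[[0,0,-0.3],[0,0,-0.6],[0,0,-0.8],[0,0,-0.9],[0,0,-0.9],[0,0,-0.9],[0,0,-0.5],[0,0,0]]' --turn '[[0,0,0],[0,0,0],[0,0,0],[0,0,0],[0,0,0],[0,0,0],[0,0,0],[0,0,0]]'

```text
time: 23.7
position: [513.2, -15.2, 226.9]
eef_rot: [-0.065, 3.112, -0.011]
wrist_force: [0.1, 0.4, -0.4]
finger_gap: 0.52
```

```bash
python3 - <<'E'
from h import *
from station import *
plank(97,1.3)
p=np.load("pose.npy");P=camera_params("wrist")
im=snapshot("wrist");cv2.imwrite("pics/w14.png",im)
d=lambda k:c2w(p,[(-31-17*np.cos(k),-1+17*np.sin(k),126)])
print(proj("wrist",P,c2w(p,[(-31,-1,126)])),proj("wrist",P,d(1.3)))
s=snapshot("side");cv2.imwrite("pics/d14.png",cv2.resize(s[60:300,150:400],None,fx=2.4,fy=2.4))
E
```

```text
pos [513.2 -15.2 226.9] q6 -1.82 F [ 0.1  0.4 -0.4] M [ 0.04  0.05 -0.03] gap 0.52
shift [0.09  0.132 5.195] turn [-0.01   0.036 -0.007]
[[250.07124969 194.49208927]] [[269.99047035 194.45427641]]
```

View pics/w14.png

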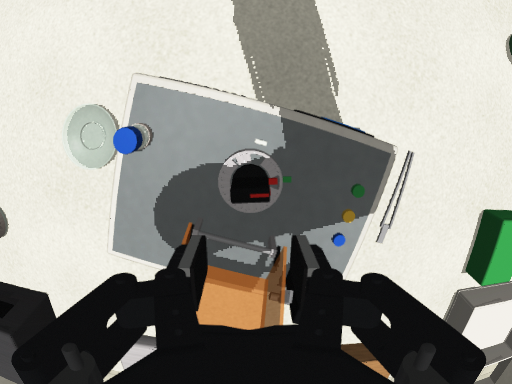

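View pics/d14.png

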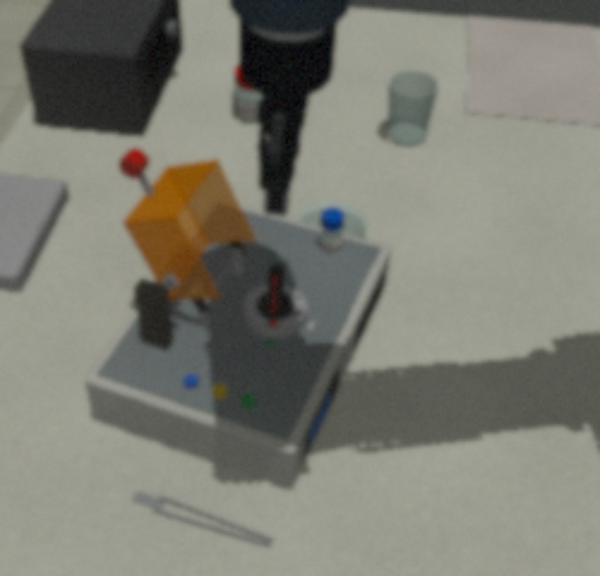

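```bash
python3 - <<'E'
import cv2
im=cv2.imread("pics/w14.png");c=cv2.resize(im[140:230,200:300],None,fx=6,fy=6,interpolation=cv2.INTER_CUBIC)
cv2.imwrite("pics/w14z.png",cv2.convertScaleAbs(c,alpha=1.8,beta=10))
E
```

```text
(no output)
```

View pics/w14z.png

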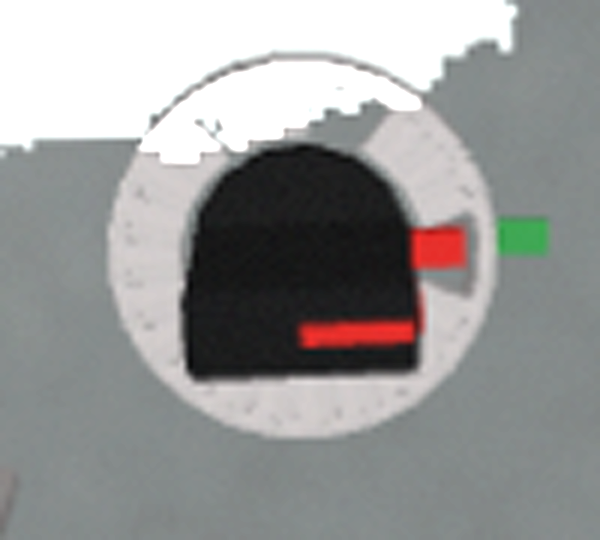

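The red lug at crop (438,248) is visible inside the notch next to the green mark (525,236), and the bar lies along the predicted 1.3 rad line. The lug is drawn on top of the collar, so the knob is up. The side view shows the hood still propped.

```bash
python3 -c "
from station import *
print(hand_in())"
```

```text
the job is handed in; nothing more can be done
None
```

The cover is propped open on its catch and the knob is up in the notch at the green mark. I handed the job in at about 24 s; no verdict was reported.

- **Cover:** The first swing did not latch. After I released the grip, the pictures showed the cover shut again, although the arm's position had suggested about 2.07 rad. On the second swing the roller had slipped about 8 mm in the fingers. I pushed until the hard stop was felt (about 50 N at the wrist), eased back until the catch held against the pull, and then released. It stayed open. The last side view puts it at about 1.95–2.0 rad; the limit is 1.93.
- **Knob:** I pinched it by the bar ends and pressed it with about 13.5 N. That is just under the 14–16 N you gave, and about 5–6 mm of travel, so it was not rammed. I turned it clockwise by about 1.3 rad and raised it to its upper stop before letting go.
- **Last checks:** The wrist picture shows the red lug in the notch beside the green mark, with the bar on the predicted 1.3 rad line. The vial, dish and tweezers looked undisturbed in the pictures, though I did not measure their positions. The gripper was clear of everything, with a wrist force under 0.6 N.

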